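# Build the wardrobe's scent stack on the pull-out plate

### The arm

A 7-joint arm with a two-finger parallel gripper is mounted at the origin on the work surface. World frame = base frame: x ahead of the robot, y to its left, z up, the work surface at z = 0. Lengths are in mm, angles in rad, forces in N, time in s.
With the tool pointing down it reaches from about 400 to 875 mm from the base axis. Payload 4.4 kg.
Tool frame: the origin (TCP) lies midway between the tips of the shut fingers; the grasp point (between the pads) lies 19 mm behind it (ctrl.pinch_z is the distance from the TCP to the grasp point, in mm); z points along the fingers, y is the line along which they close (so a half turn about z gives the same grasp; the last joint's range is limited). The gripper opens to 85 mm and grips with 20 to 120 N. Pads are 22 mm wide; open, the fingers measure 114 mm over their backs; the gripper's body (76 mm by 85 mm) begins 54 mm behind the grasp point. The pads swing forward as they close: fully open they stand 13 mm farther back than shut.
Start: joints at [-1.274, 0.628, 0.038, 1.517, -0.027, 0.996, -0.02], TCP at [230.658, 607.713, 231.313] pointing down, gripper open.
Joint ranges: [-3.06, 3.06], [-0.37, 2.12], [-1.25, 1.32], [0.18, 2.47], [-1.1, 4.24], [0.23, 1.98], [-2.94, 2.94]. Speed limits (rad/s): [2.57, 2.57, 3.14, 3.14, 3.14, 3.14, 3.14].

### API

Orientations are given as [roll, pitch, yaw] about the fixed x, y, z axes, in that order (R = Rz(yaw) Ry(pitch) Rx(roll)).
In Python, from cell import read_state, cams, order, ctrl gives the robot as it stands.
- The arm moves only by the tool move_arm, never from a script. Its argument "targets" is text: rows parted by semicolons, each of 7 numbers parted by spaces: the gripper's target within -1 to 1 (fully open at 1, half-way at 0, shut at -1), then the shift along the tool's x, y, z in cm, then the turn, a rotation vector about the tool's x, y, z in degrees. A call has 1 to 5 rows; each row shifts and turns the commanded pose from where the row before left it, along the tool's axes as they then stand; what a row does not reach is not made up. A row lasts 1/12 s, in which the tool goes at most 41.7 mm and 7.16 degrees, less where a joint would pass 70% of its speed; a pose out of reach is approached as far as the arm can. A call with a gripper value outside its range is refused whole. The fingers move at their own pace and stop on an object; the grip force is fixed at half the most. Time passes only in rows, so rows that do not move let the fingers close. It gives the time, the measured TCP pose, the force, the opening and the grip force at its end, in the units of the state.
- read_state(): the state, without advancing time (a new reading comes with each control period).
- cams.get_image(name): name is "side" or "top" or "wrist"; returns a dict with "color" (400x640x3 uint8, red, green, blue), "fovy" (degrees; the focal length in pixels is half the picture's height over the tangent of half this angle, whatever the lens; pixels are square), "cx", "cy" (the principal point, pixels), "rvec" (rotation vector, rad) and "tvec" (3), from world to camera coordinates, as OpenCV has them. Camera axes: x right, y down, z forward; pixel columns grow to the right and rows downward; lengths in mm; the calibration is good to about 2 mm. A picture is of the moment at which its call begins. There is no depth.
- order.finish_job(): hands the job in; it is judged then, once.
The state is a dict: "clock": time; "qpos": joint angles; "qd": joint speeds; "tau": joint torques, N m; "eef_pos": TCP position; "tool_rot": TCP orientation; "force": force on the tool from outside, world axes, zero at the start; "torque": the same for the moment, N m; "width": finger opening in mm; "gripper_force": force on a finger pad.
Only numpy, scipy, OpenCV 4.12 (cv2) and the standard library are available. Lean on these libraries where they do the work, as an engineer would, in place of code of your own. Each camera call takes 0.05 s, during which the arm holds its last target. There are 200 camera calls.

### The job

Pull the beige tray fully out (it has an upright tab at its front) so that its white plate comes out from under the ledge between the two side shelves. Then slide the large terracotta disc off the low shelf onto the plate, and after it the smaller cedar disc off the high shelf on top of the terracotta, so that both lie flat and well centred on the plate. Slide the discs rather than lifting them, and leave everything else where it stands.

Things in the scene. Friction and masses are not known exactly. Their poses are not given: they have to be found in the camera images.
- ledge: Fixed mahogany ledge under which the tray runs. Origin on the table at the point over which the plate's centre comes when the tray is fully out; x points away from the robot along the tray's travel, y to the left. Its board (170 mm deep, 460 mm wide, underside 50 mm and top 68 mm above the table) begins 92 mm beyond the origin in +x.
- tray (a joint): Travel of the beige plastic tray along the ledge's -x (towards the robot), m: 0 pushed in, 0.15 fully out against its stop. About 2.5 N of friction (more when moved fast); it stays where it is left. Tray 144 mm wide, its floor 14 mm above the table.
- tab_top (a point): Middle of the top of the tray's upright tab, 55 mm above the table. The tab is 14 mm thick (along the ledge's x), 60 mm wide (along y) and stands 41 mm above the tray floor at the tray's front edge; 41 mm of clear tray floor between it and the plate. It moves with the tray.
- plate_top (a point): Centre of the flat top of the round white ceramic plate fixed on the tray: 140 mm diameter, no rim, top 40 mm above the table, 26 mm above the tray floor. Its centre lies 118 mm behind the tab's; it moves with the tray. When the tray is out the plate's edge is 8 mm from each side shelf.
- low_shelf: Fixed plain mahogany block, the lower of the two side shelves, 150 x 150 mm, top 42 mm above the table (2 mm above the plate). Origin on the table under its centre, 153 mm to the left or right of the ledge's origin (either side, the high shelf on the other); edges parallel to the ledge's axes.
- high_shelf: Fixed plain mahogany block, the higher side shelf, 150 x 150 mm, top 58 mm above the table (2 mm above the top of the terracotta disc when that lies on the plate). Origin on the table under its centre, opposite the low shelf.
- terracotta_disc: Terracotta disc, 116 mm diameter, 16 mm thick, about 0.28 kg, lying flat on the low shelf. Origin in the centre of its underside, z up. On the plate its origin is 40 mm above the table.
- cedar_disc: Plain cedar wood disc, 96 mm diameter, 16 mm thick, about 0.08 kg, lying flat on the high shelf. Origin in the centre of its underside, z up. On top of the terracotta disc its origin is 56 mm above the table.
- peg_a: Bystander: orange clothes peg, 84 x 16 x 12 mm, lying on the table in front of one side shelf. Origin under its centre.
- peg_b: Bystander: orange clothes peg, the same, in front of the other side shelf. Origin under its centre.
- peg_c: Bystander: orange clothes peg, the same, lying on the ledge board. Origin under its centre.
- incense_holder: Bystander: small ceramic incense holder, a low cone 88 mm wide and 34 mm high, standing on the ledge board. Origin under its centre.
- earring_stand: Bystander: clear acrylic earring stand, base 80 x 130 mm, upright panel to 108 mm high, left on the table. Origin under its centre.
- hanger_hook: Bystander: wooden coat hook on a 70 x 150 mm wooden base, 106 mm high, right on the table. Origin under its centre.
- jar: Bystander: small lidded jar, 64 mm wide, 75 mm high, right on the table near the robot. Origin under its centre.
Not all that is in view belongs to the job. Of the things shaped like the terracotta_disc, the terracotta one is meant. Of the things shaped like the cedar_disc, the wood one is meant.

How it is judged (in metres and radians):
On the way, in this order (a step that is already met when the one before it is completed fails the run):
1. the tray is fully out (within 8 mm of its stop) (value of joint tray above 0.142 m), for 0.2 s.
2. the terracotta disc lies flat on the plate, within 15 mm of its centre (value of joint tray above 0.142 m and horizontal distance between terracotta_disc and plate_top below 0.015 m and height (world z) of terracotta_disc between 0.035 and 0.045 m and angle between terracotta_disc's own z axis and vertical below 0.06 rad), for 0.2 s.
3. the cedar disc lies flat on the terracotta disc, within 15 mm of the plate's centre (value of joint tray above 0.142 m and horizontal distance between cedar_disc and plate_top below 0.015 m and height (world z) of cedar_disc between 0.051 and 0.061 m and angle between cedar_disc's own z axis and vertical below 0.06 rad), for 0.2 s.
At the end, for the whole second after the job is handed in: The tray is within 8 mm of fully out; the terracotta disc lies flat on the plate and the cedar disc flat on the terracotta disc, the centre of each within 8 mm (seen from above) of the plate's centre, at rest (value of joint tray above 0.142 m and horizontal distance between each of terracotta_disc, cedar_disc and plate_top below 0.008 m and height (world z) of terracotta_disc between 0.035 and 0.045 m and angle between each of terracotta_disc, cedar_disc's own z axis and vertical below 0.06 rad and height (world z) of cedar_disc between 0.051 and 0.061 m and linear speed of each of terracotta_disc, cedar_disc below 0.02 m/s); the robot touches nothing.
It fails at once if a disc is lifted more than about 30 mm above its shelf instead of slid (height (world z) of terracotta_disc above 0.072 m or height (world z) of cedar_disc above 0.088 m).
It fails at once if a bystander is moved by more than 30 mm (distance of any of peg_a, peg_b, peg_c, incense_holder, earring_stand, hanger_hook, jar from where it was at the start of the episode above 0.03 m).
It also fails if it takes over 61 s, if anything falls off the work surface, if the arm or the gripper's body presses on something with over 40 N, if the wrist force passes 120 N, or if a joint passes its speed limit or range.

## Working session

There is one attempt and no reset: what is moved stays moved. The work goes in short steps, Python scripts to look and compute and a tool call to move; the robot and the scene stay as the last step left them, time stands still between calls to the robot, and variables do not carry over. Pictures are saved under pics/ and viewed, at most 12 in all, crops included, and the job is handed in when it is done.

Besides the shell and the picture viewer there is one more tool, called after ">>>" by a JSON object that holds its "fn" and its "kwargs". move_arm: Moves the arm, as the interface text tells. Its arguments: {"type":"object","properties":{"targets":{"type":"string"}},"required":["targets"]}

```bash
mkdir -p pics; ls
cat > h.py <<'E'
import numpy as np, cv2
from cell import read_state, cams, order, ctrl
def get(n):
    d=cams.get_image(n); return d
def save(d,f): cv2.imwrite('pics/'+f,cv2.cvtColor(d['color'],cv2.COLOR_RGB2BGR))
def cam(d):
    R=cv2.Rodrigues(np.array(d['rvec'],float))[0]; f=d['color'].shape[0]/2/np.tan(np.radians(d['fovy'])/2)
    return R,np.array(d['tvec'],float).ravel(),f
def ray(d,uv,z):
    R,t,f=cam(d); c=-R.T@t
    v=R.T@np.array([(uv[0]-d['cx'])/f,(uv[1]-d['cy'])/f,1])
    return c+v*(z-c[2])/v[2]
def proj(d,p):
    R,t,f=cam(d); q=R@np.array(p,float)+t
    return np.array([d['cx']+f*q[0]/q[2],d['cy']+f*q[1]/q[2]])
E
python3 - <<'E'
from h import *
a=get('top');b=get('side')
im=np.vstack([a['color'],b['color']])
save(a,'top0.png');save(b,'side0.png')
for d in(a,b):
    R,t,f=cam(d);print(f,-R.T@t,R[2])
s=read_state();print(s)
E
```

```text
pics
391.68304124957183 [ 3.08161431e+02 -5.81053672e-01  1.42405297e+03] [ 0.18445332 -0.00576376 -0.98282437]
390.64767443787235 [ 276.45442085 -607.02212084  918.21042363] [ 0.25542964  0.56047061 -0.78779972]
{'clock': 0.1, 'qpos': array([-1.27380602,  0.62925174,  0.03845855,  1.51826303, -0.02699886,
        0.99631413, -0.01998458]), 'qd': array([-0.00231135, -0.00308574, -0.00061072, -0.00217447,  0.00016358,
        0.00032473,  0.00038188]), 'tau': array([ 2.75013561e-03, -5.64524496e+01,  1.23049255e+00, -1.93973351e+01,
        1.13100198e-02,  5.47201766e-03,  1.95719144e-05]), 'eef_pos': array([230.45453628, 607.17392542, 230.48412836]), 'tool_rot': array([-3.13987495e+00,  2.62898009e-05,  2.77880737e+00]), 'force': array([0.20296724, 0.63840968, 0.86065052]), 'torque': array([-0.01433955, -0.00649849,  0.06513035]), 'gripper_force': 0.0, 'width': 85.24091433351919}
```

View pics/top0.png

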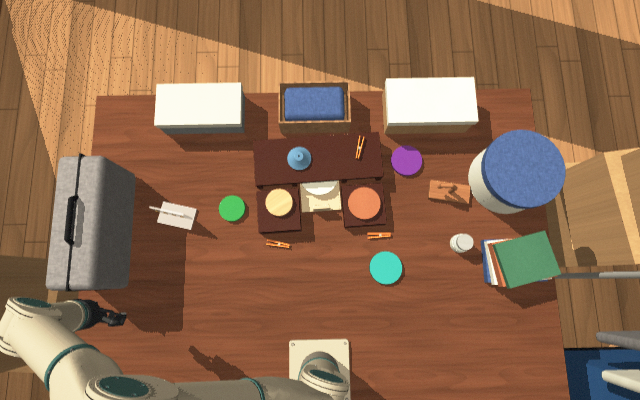

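View pics/side0.png

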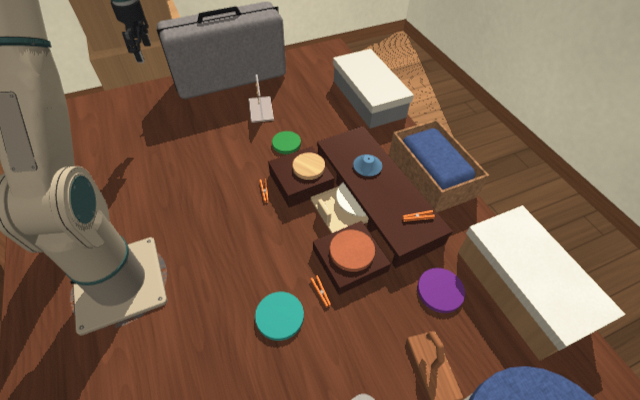

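Top view: the candidates are terracotta (365,203), teal (386,268) and purple (407,161) for the large disc, and cedar (279,203) and green (232,208) for the small one. I choose terracotta on the right shelf, which should be the low one, and cedar on the left. The tray tab is near (322,208), the ledge near (318,158). Next I measure these and check one close crop.

Run:
```python
from h import *
for n in('top','side'):
    d=get(n);hsv=cv2.cvtColor(d['color'],cv2.COLOR_RGB2HSV)
    boxes={'top':dict(terra=(345,180,387,225),cedar=(262,185,297,220)),'side':dict(terra=(325,225,380,275),cedar=(288,148,330,184))}[n]
    for k,(x0,y0,x1,y1) in boxes.items():
        c=hsv[y0:y1,x0:x1]
        m=(c[...,1]>90)&(c[...,2]>(130 if k=='terra' else 150))
        m=m.astype(np.uint8)
        cs=max(cv2.findContours(m,0,1)[0],key=cv2.contourArea)
        z=58 if k=='terra' else 74
        P=np.array([ray(d,(p[0][0]+x0,p[0][1]+y0),z)[:2] for p in cs],np.float32)
        (cx,cy),r=cv2.minEnclosingCircle(P)
        e=cv2.fitEllipse(P)
        print(n,k,(cx,cy),2*r,e)
    if n=='top': 
        cr=d['color'][125:240,245:395]
        save({'color':cv2.resize(cr,None,fx=5,fy=5,interpolation=cv2.INTER_CUBIC)},'crop0.png')
    else:
        cr=d['color'][120:290,250:450]
        save({'color':cv2.resize(cr,None,fx=3.5,fy=3.5,interpolation=cv2.INTER_CUBIC)},'crop1.png')
```

```text
top terra (571.6605224609375, -169.2356414794922) 118.05171203613281 ((571.3961791992188, -169.70335388183594), (113.51788330078125, 114.66177368164062), 63.09145736694336)
top cedar (577.1080932617188, 132.6762237548828) 99.04508209228516 ((578.1589965820312, 133.45445251464844), (87.76751708984375, 95.28470611572266), 117.00677490234375)
side terra (570.3196411132812, -170.2975311279297) 117.17488861083984 ((570.036376953125, -170.24978637695312), (113.54252624511719, 114.84835052490234), 160.67904663085938)
side cedar (575.4168701171875, 130.89244079589844) 98.69039154052734 ((574.9946899414062, 130.51353454589844), (93.30786895751953, 95.91688537597656), 153.75697326660156)
```

View pics/crop0.png

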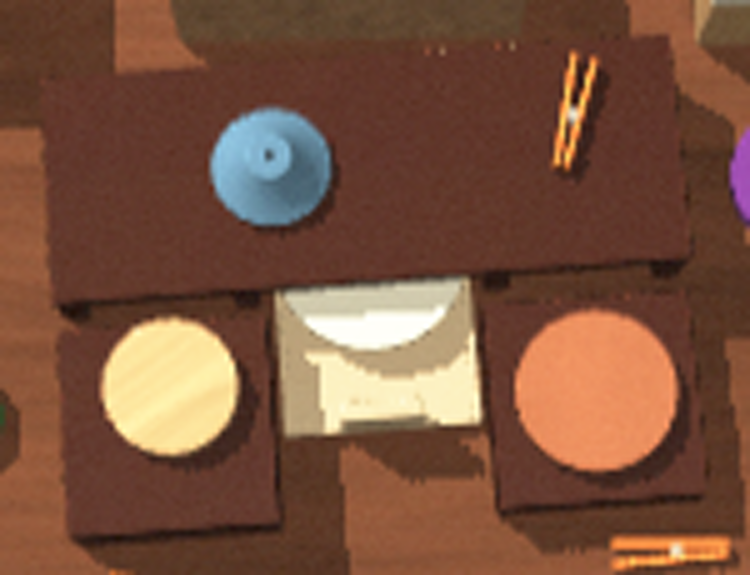

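View pics/crop1.png

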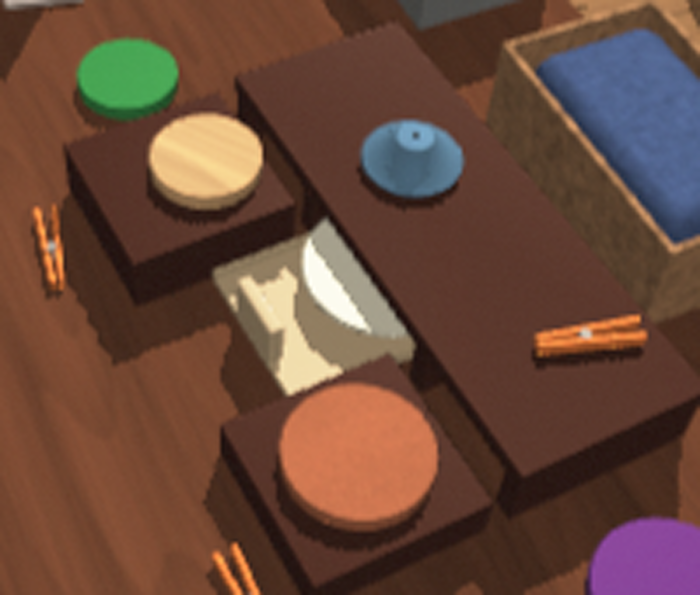

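The crops confirm the wood-grained cedar disc on the higher left shelf, the terracotta disc on the lower right shelf, and the tab at crop0 (385,410). Now the ledge frame from corners.

Run:
```python
from h import *
d=get('top')
def P(u,v,z): return ray(d,((u+.5)/5-.5+245,(v+.5)/5-.5+125),z)[:2]
def show(n,*a):
    q=[P(*x) for x in a]; print(n,[np.round(x) .tolist() for x in q]); return q
b=show('board fl fr bl br',(58,303,68),(690,262,68),(45,85,68),(668,38,68))
h=show('high bl br tl',(72,538,58),(278,522,58),(58,338,58))
l=show('low bl br tr',(500,510,42),(704,493,42),(690,290,42))
t=show('tray fl fr',(287,437,14),(483,425,14))
tb=show('tab top front l r / back',(343,417,55),(425,413,55),(350,402,55),(420,400,55))
for n,(p,q) in dict(board=(b[0],b[1]),back=(b[2],b[3]),high=h[:2],low=l[:2],tray=t,hl=(h[0],l[1])).items():
    w=p-q; print(n,np.linalg.norm(w),np.degrees(np.arctan2(-w[0],w[1])))
th=np.mean([np.arctan2(-(p-q)[0],(p-q)[1]) for p,q in((b[0],b[1]),(b[2],b[3]))])
for th in(th,):
    ex=np.array([np.cos(th),np.sin(th)]);ey=np.array([-ex[1],ex[0]]); print('yaw',np.degrees(th))
    print('O from board',np.mean(b[:2],0)-92*ex, np.mean(b[2:],0)-262*ex)
    print('O from high', h[0]+75*ex-(75+153)*ey, h[1]+75*ex-78*ey)
    print('O from low', l[0]+75*ex+78*ey, l[1]+75*ex+228*ey)
    print('tray mid',np.mean(t,0))
```

```text
board fl fr bl br [[639.0, 212.0], [660.0, -239.0], [802.0, 222.0], [829.0, -232.0]]
high bl br tl [[473.0, 202.0], [481.0, 57.0], [616.0, 213.0]]
low bl br tr [[488.0, -100.0], [497.0, -245.0], [646.0, -243.0]]
tray fl fr [[549.0, 52.0], [555.0, -91.0]]
tab top front l r / back [[555.0, 11.0], [557.0, -48.0], [566.0, 5.0], [567.0, -44.0]]
board 451.5005035226099 2.6621273438225272
back 455.1748088953338 3.3933610025437377
high 144.62279643263136 3.298677999539335
low 145.95735708441288 3.62013417416807
tray 143.49773632177923 2.3875817649607196
hl 447.9243370597273 3.1883790925338027
yaw 3.0277441731831325
O from board [558.10595598 -18.83196093] [554.26962935 -18.64879959]
O from high [559.51108403 -21.88402843] [559.90989614 -16.47659451]
O from low [559.04548818 -17.87604694] [560.33848816 -13.75154969]
tray mid [551.74413869 -19.68751269]
```

Ledge frame: O ≈ (559, -18.5), yaw ≈ 3.1°. The tab is near ledge x ≈ 1 and the tray is already ~30 mm out. First I turn the tool so its x axis is ledge y and its y axis is ledge x, then go above the tab.

>>> {"fn": "move_arm", "kwargs": {"targets": "0 0 0 0 0 0 6.6;0 0 0 0 0 0 6.6;0 0 0 0 0 0 6.6;0 0 0 0 0 0 6.6;0 0 0 0 0 0 6.6"}}

```text
clock: 0.67
eef_pos: [230.6, 607.6, 231.2]
tool_rot: [-3.141, 0.0, 2.197]
force: [0.1, -0.1, 0.8]
width: 42.9
gripper_force: 0.0
```

>>> {"fn": "move_arm", "kwargs": {"targets": "0 0 0 0 0 0 6.6;0 0 0 0 0 0 6.6;0 0 0 0 0 0 6.6;0 0 0 0 0 0 6.6;0 0 0 0 0 0 6.7"}}

```text
clock: 1.08
eef_pos: [230.5, 607.6, 231.2]
tool_rot: [-3.141, 0.0, 1.62]
force: [-0.4, 0.8, -0.0]
width: 42.4
gripper_force: 0.0
```

>>> {"fn": "move_arm", "kwargs": {"targets": "0 -3.2 1.475 0.5 0 0 0;0 -3.2 1.475 0.5 0 0 0;0 -3.2 1.475 0.5 0 0 0;0 -3.2 1.475 0.5 0 0 0;0 -3.2 1.475 0.5 0 0 0"}}

```text
clock: 1.5
eef_pos: [313.4, 450.5, 206.1]
tool_rot: [3.141, -0.0, 1.626]
force: [0.9, 0.2, -0.2]
width: 42.7
gripper_force: 0.0
```

>>> {"fn": "move_arm", "kwargs": {"targets": "0 -3.2 1.475 0.5 0 0 0;0 -3.2 1.475 0.5 0 0 0;0 -3.2 1.475 0.5 0 0 0;0 -3.2 1.475 0.5 0 0 0;0 -3.2 1.475 0.5 0 0 0"}}

```text
clock: 1.92
eef_pos: [395.8, 294.8, 181.2]
tool_rot: [3.141, -0.0, 1.626]
force: [0.9, 0.0, -0.6]
width: 42.6
gripper_force: 0.0
```

>>> {"fn": "move_arm", "kwargs": {"targets": "0 -3.2 1.475 0.5 0 0 0;0 -3.2 1.475 0.5 0 0 0;0 -3.2 1.475 0.5 0 0 0;0 -3.2 1.475 0.5 0 0 0;0 -3.2 1.475 0.5 0 0 0"}}

```text
clock: 2.33
eef_pos: [478.3, 139.0, 156.2]
tool_rot: [3.141, -0.0, 1.625]
force: [1.3, 0.6, -0.2]
width: 42.8
gripper_force: 0.0
```

>>> {"fn": "move_arm", "kwargs": {"targets": "0 -3.2 1.475 0.5 0 0 0;0 -3.2 1.475 0.5 0 0 0;0 -3.2 1.475 0.5 0 0 0;0 -3.2 1.475 0.5 0 0 0;0 -3.2 1.475 0.5 0 0 0"}}

```text
clock: 2.75
eef_pos: [560.6, -16.9, 131.0]
tool_rot: [3.142, -0.0, 1.625]
force: [0.2, 0.5, 0.2]
width: 42.7
gripper_force: 0.0
```

>>> {"fn": "move_arm", "kwargs": {"targets": "0 0 0 0 0 0 0;0 0 0 0 0 0 0"}}

```text
clock: 2.92
eef_pos: [560.4, -18.3, 130.9]
tool_rot: [-3.142, 0.001, 1.62]
force: [-0.3, -0.1, -0.3]
width: 42.6
gripper_force: 0.0
```

Run:
```python
from h import *
d=get('wrist');save(d,'w0.png')
R,t,f=cam(d);print(f,-R.T@t,R[2])
s=read_state();print(s['eef_pos'],s['tool_rot'])
print(proj(d,(561,-19,55)))
```

```text
357.86467841465014 [557.57411528  59.78521626 272.6243664 ] [ 0.01413596 -0.30283028 -0.95293966]
[559.75422739 -15.92619785 130.98305218] [-3.14079986e+00 -3.16198295e-04  1.62327817e+00]
[320.21654196 210.48930923]
```

View pics/w0.png

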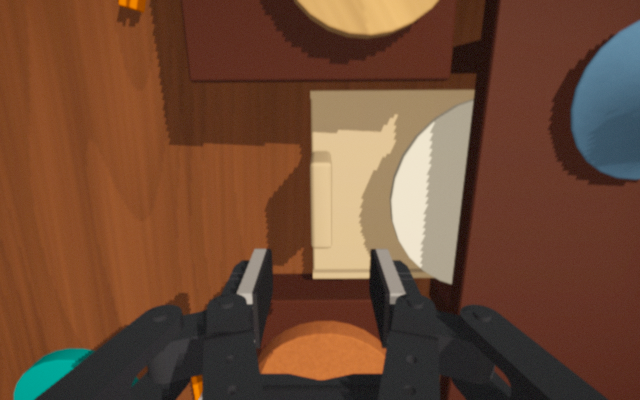

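Wrist view: the tab top spans u 312–331, v 163–247, centre (321,205). That is within 5 px of the predicted (320,210). I descend and grip it.

>>> {"fn": "move_arm", "kwargs": {"targets": "0 0 0.1 2.5 0 0 0;0 0 0 2.5 0 0 0;0 0 0 2.5 0 0 0;0 0 0 2.5 0 0 0;0 0 0 0.1 0 0 0"}}

```text
clock: 3.38
eef_pos: [557.4, -12.7, 26.7]
tool_rot: [-3.134, -0.002, 1.628]
force: [-0.8, 0.6, -0.3]
width: 42.3
gripper_force: 0.0
```

>>> {"fn": "move_arm", "kwargs": {"targets": "-0.7 0 0 0 0 0 0;-0.7 0 0 0 0 0 0;-0.7 0 0 0 0 0 0;-1 0 0 0 0 0 0;-1 0 0 0 0 0 0"}}

```text
clock: 3.8
eef_pos: [561.6, -14.5, 31.8]
tool_rot: [3.14, -0.001, 1.626]
force: [-1.9, 1.8, 7.8]
width: 12.9
gripper_force: 60.4
```

>>> {"fn": "move_arm", "kwargs": {"targets": "-1 0 -0.4 0 0 0 0;-1 0 -1.0 0 0 0 0;-1 0 -1.2 0 0 0 0;-1 0 -1.2 0 0 0 0;-1 0 -1.2 0 0 0 0"}}

```text
clock: 4.22
eef_pos: [513.7, -17.2, 31.8]
tool_rot: [3.135, -0.0, 1.626]
force: [3.8, 3.5, 4.4]
width: 12.8
gripper_force: 60.4
```

>>> {"fn": "move_arm", "kwargs": {"targets": "-1 0 -1.2 0 0 0 0;-1 0 -1.2 0 0 0 0;-1 0 -1.2 0 0 0 0;-1 0 -1.2 0 0 0 0;-1 0 -1 0 0 0 0"}}

```text
clock: 4.63
eef_pos: [454.9, -20.4, 31.8]
tool_rot: [3.137, -0.001, 1.626]
force: [5.1, 1.1, 1.2]
width: 13.0
gripper_force: 59.7
```

>>> {"fn": "move_arm", "kwargs": {"targets": "-1 0 -0.3 0 0 0 0;-1 0 -0.3 0 0 0 0;-1 0 -0.2 0 0 0 0;-1 0 -0.2 0 0 0 0;-1 0 -0.1 0 0 0 0"}}

```text
clock: 5.05
eef_pos: [444.3, -21.0, 31.7]
tool_rot: [3.137, -0.001, 1.626]
force: [3.2, 3.4, 9.0]
width: 12.8
gripper_force: 61.0
```

>>> {"fn": "move_arm", "kwargs": {"targets": "-1 0 -0.2 0 0 0 0;-1 0 -0.2 0 0 0 0;-1 0 -0.2 0 0 0 0;-1 0 -0.2 0 0 0 0;-1 0 0 0 0 0 0"}}

```text
clock: 5.47
eef_pos: [442.2, -21.2, 31.8]
tool_rot: [3.129, 0.0, 1.627]
force: [13.6, 4.6, -1.4]
width: 12.7
gripper_force: 59.9
```

Stop reached (force rises to 13.6 N). Release, rise and look.

>>> {"fn": "move_arm", "kwargs": {"targets": "0 0 0.1 0 0 0 0;0 0 0.1 0 0 0 0;0 0 0 0 0 0 0;0 0 0 -2 0 0 0;0 0 0 -4 0 0 0"}}

```text
clock: 5.88
eef_pos: [433.1, -22.4, 88.5]
tool_rot: [-3.133, -0.001, 1.623]
force: [1.1, -0.6, -0.9]
width: 42.6
gripper_force: 0.0
```

>>> {"fn": "move_arm", "kwargs": {"targets": "0.4 -4 0 -1.0 0 0 0;0.4 -4 0 -1 0 0 0;0.4 -4 0 -1 0 0 0;0.4 -4 0 0 0 0 0;0.4 -4 0 0 0 0 0"}}

```text
clock: 6.3
eef_pos: [446.5, -223.4, 121.1]
tool_rot: [3.141, 0.0, 1.625]
force: [2.2, 1.1, -0.3]
width: 59.8
gripper_force: 0.0
```

```bash
cat >> h.py <<'E'
def circ(d,mask,z,minA=50):
    cs=max(cv2.findContours(mask.astype(np.uint8),cv2.RETR_EXTERNAL,cv2.CHAIN_APPROX_NONE)[0],key=cv2.contourArea)
    P=np.array([ray(d,p[0],z)[:2] for p in cs])
    A=np.c_[2*P,np.ones(len(P))]
    for _ in range(6):
        s=np.linalg.lstsq(A,(P**2).sum(1),rcond=None)[0]; r=np.sqrt(s[2]+s[0]**2+s[1]**2)
        e=np.abs(np.linalg.norm(P-s[:2],axis=1)-r); k=e<max(2.5,np.percentile(e,85)); P,A=P[k],A[k]
    return np.round(s[:2],1),round(2*r,1),len(P)
def masks(d):
    h=cv2.cvtColor(d['color'],cv2.COLOR_RGB2HSV); H,S,V=h[...,0].astype(int),h[...,1],h[...,2]
    return dict(terra=((H<=12)&(S>125)&(V>150)),cedar=(H>12)&(H<28)&(S>75)&(V>170),plate=(S<45)&(V>150))
def roi(d,m,c,z,r):
    a=np.zeros(m.shape,np.uint8); pts=[proj(d,(c[0]+r*np.cos(t),c[1]+r*np.sin(t),z)) for t in np.linspace(0,6.28,40)]
    cv2.fillPoly(a,[np.int32(np.round(pts))],1); return m&(a>0)
E
python3 - <<'E'
from h import *
O=(559.5,-18.5)
for n in('top','side'):
    d=get(n);save(d,n+'1.png');m=masks(d)
    print(n,'plate',circ(d,roi(d,m['plate'],O,40,85),40))
    print('terra',circ(d,roi(d,m['terra'],(571,-170),58,72),58),'cedar',circ(d,roi(d,m['cedar'],(576,132),74,62),74))
d=get('top')['color'];e=get('side')['color']
save({'color':np.hstack([cv2.resize(d[120:240,240:400],None,fx=2.5,fy=2.5),cv2.resize(e[120:300,260:420],(267,300))])},'c2.png')
print(read_state()['eef_pos'])
E
```

```text
top plate (array([560.2, -17.9]), np.float64(135.9), 87)
terra (array([ 571.1, -169.5]), np.float64(113.4), 89) cedar (array([576.6, 131.8]), np.float64(93.9), 74)
side plate (array([581.8, -35.2]), np.float64(82.8), 20)Traceback (most recent call last):
  File "<stdin>", line 6, in <module>
  File "h.py", line 17, in circ
    cs=max(cv2.findContours(mask.astype(np.uint8),cv2.RETR_EXTERNAL,cv2.CHAIN_APPROX_NONE)[0],key=cv2.contourArea)
ValueError: max() iterable argument is empty
```

>>> {"fn": "move_arm", "kwargs": {"targets": "0.7 0 0 0 0 0 0;0.7 -0.9 3.2 0 0 0 0;0.7 -1 3.2 0 0 0 0;0.7 -1 3.2 0 0 0 0;0.7 -1 3.2 0 0 0 0"}}

```text
clock: 6.82
eef_pos: [577.8, -251.3, 119.8]
tool_rot: [-3.14, -0.002, 1.627]
force: [-0.2, -0.5, 0.1]
width: 72.7
gripper_force: 0.0
```

>>> {"fn": "move_arm", "kwargs": {"targets": "0.7 0 0 0 0 0 0;0.7 0 0 0 0 0 0;0.7 0 0 0 0 0 0"}}

```text
clock: 7.07
eef_pos: [575.5, -251.8, 119.4]
tool_rot: [-3.139, -0.002, 1.626]
force: [-1.0, 1.0, -0.2]
width: 72.3
gripper_force: 0.0
```

Run:
```python
from h import *
s=read_state();p=s['eef_pos'];print(p,s['width'],s['tool_rot'])
d=get('wrist');save(d,'w1.png');m=masks(d)
t=circ(d,roi(d,m['terra'],(571,-170),58,75),58);print(t)
a=s['tool_rot'][2]-np.pi/2;ex=np.array([np.cos(a),np.sin(a)]);ey=np.array([-ex[1],ex[0]])
for c in(t[0],np.array([570.8,-169.8])):print('disc rel tool (tool x,y)',(c-p[:2])@ey,(c-p[:2])@ex)
print('tip px',proj(d,(p[0]-36,p[1]+11,131)),proj(d,(p[0]+36,p[1]+11,131)))
```

```text
[ 575.54671002 -251.8064361   119.41266687] 72.25192611053674 [-3.13867104e+00 -2.01233360e-03  1.62619943e+00]
(array([ 572.2, -171.2]), np.float64(111.3), 978)
disc rel tool (tool x,y) 80.66808013097035 1.121987584375559
disc rel tool (tool x,y) 82.14345670028827 -0.19833963972758628
tip px [230.50952763 252.4136485 ] [408.74951679 261.59165261]
```

View pics/w1.png

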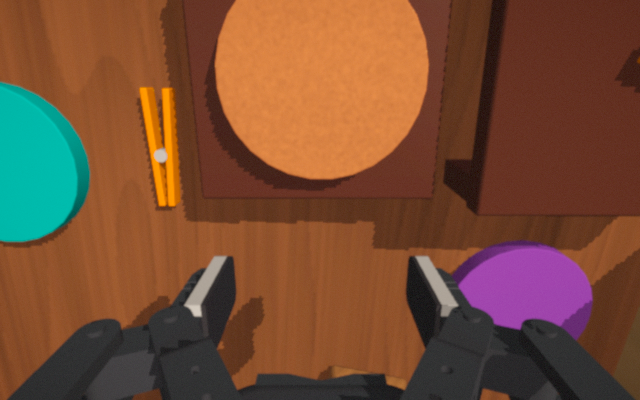

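Wrist view: the disc is centred at (322,65), midway between the open fingers at (232,257) and (408,257). Descend behind it and push.

>>> {"fn": "move_arm", "kwargs": {"targets": "0.7 0 0 2.5 0 0 0;0.7 0 0 2.5 0 0 0;0.7 0 0 2.0 0 0 0;0.7 0 0 0.7 0 0 0;0.7 0 0 0.3 0 0 0"}}

```text
clock: 7.53
eef_pos: [575.0, -252.8, 39.1]
tool_rot: [-3.138, -0.002, 1.625]
force: [-0.1, -0.8, 1.1]
width: 72.7
gripper_force: 0.0
```

>>> {"fn": "move_arm", "kwargs": {"targets": "0.7 0.7 0 0 0 0 0;0.7 0.7 0 0 0 0 0;0.7 0.6 0 0 0 0 0;0.7 0.5 0 0 0 0 0;0.7 0.5 0 0 0 0 0"}}

```text
clock: 7.95
eef_pos: [575.8, -223.6, 41.3]
tool_rot: [3.14, 0.001, 1.626]
force: [-0.7, -1.1, 1.7]
width: 72.6
gripper_force: 1.0
```

>>> {"fn": "move_arm", "kwargs": {"targets": "0.7 0.9 -0.02 0.1 0 0 0;0.7 1 -0.02 0 0 0 0;0.7 1 -0.02 0 0 0 0;0.7 1 -0.02 0 0 0 0;0.7 1 -0.02 0 0 0 0"}}

```text
clock: 8.37
eef_pos: [572.5, -175.7, 40.3]
tool_rot: [3.139, 0.003, 1.624]
force: [0.6, -5.2, 6.0]
width: 72.4
gripper_force: 3.3
```

>>> {"fn": "move_arm", "kwargs": {"targets": "0.7 1 -0.02 0 0 0 0;0.7 1 -0.02 0 0 0 0;0.7 1 -0.02 0 0 0 0;0.7 1 -0.02 0 0 0 0;0.7 1 -0.02 0 0 0 0"}}

```text
clock: 8.78
eef_pos: [568.8, -125.8, 40.3]
tool_rot: [3.139, 0.003, 1.624]
force: [1.3, -5.5, 6.0]
width: 72.5
gripper_force: 3.8
```

Run:
```python
from h import *
s=read_state();p=s['eef_pos'];print(p,s['width'],s['force'])
d=get('wrist');save(d,'w2.png');m=masks(d)
print('wrist',circ(d,m['terra'],57))
d=get('top');m=masks(d);print('top',circ(d,roi(d,m['terra'],(564,-70),57,90),57))
```

```text
[ 568.76388248 -125.75594583   40.25276838] 72.52269715407215 [ 1.33681511 -5.5196181   5.97032064]
wrist (array([566.7, -70.1]), np.float64(113.5), 732)
top (array([532.2, -96.2]), np.float64(28.5), 10)
```

View pics/w2.png

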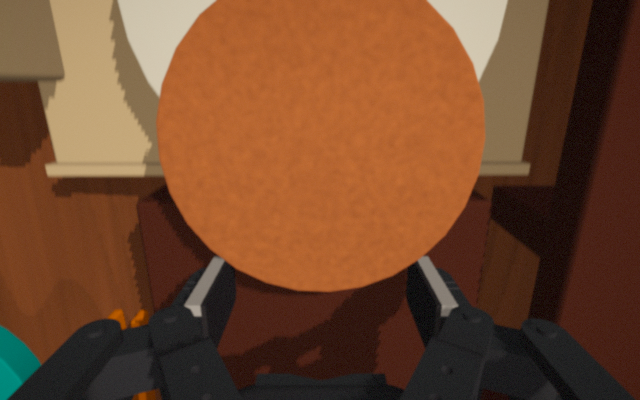

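Disc centre (322,125) px sits snugly between both fingertips, with the plate ahead. Continue, slowing down.

>>> {"fn": "move_arm", "kwargs": {"targets": "0.7 1 -0.04 0 0 0 0;0.7 1 -0.04 0 0 0 0;0.7 1 -0.04 0 0 0 0;0.7 0.7 -0.04 0 0 0 0;0.7 0.5 -0.04 0 0 0 0"}}

```text
clock: 9.3
eef_pos: [563.1, -80.9, 38.9]
tool_rot: [-3.14, -0.002, 1.627]
force: [1.0, -1.6, 0.0]
width: 72.6
gripper_force: 0.7
```

>>> {"fn": "move_arm", "kwargs": {"targets": "0.7 0.3 0 0 0 0 0;0.7 0.2 0 0 0 0 0;0.7 0 0 0 0 0 0"}}

```text
clock: 9.55
eef_pos: [563.1, -77.3, 39.1]
tool_rot: [-3.141, -0.001, 1.626]
force: [0.1, 0.0, -0.5]
width: 72.5
gripper_force: 0.0
```

Run:
```python
from h import *
s=read_state();p=s['eef_pos'];print(p,s['width'],s['force'])
d=get('wrist');save(d,'w3.png');m=masks(d)
print('wrist',circ(d,m['terra'],56))
d=get('side');save(d,'s3.png');m=masks(d);print('side',circ(d,roi(d,m['terra'],(562,-25),56,80),56))
d=get('top');m=masks(d);print('top',circ(d,roi(d,m['terra'],(562,-25),56,90),56))
save({'color':cv2.resize(d['color'][140:240,250:390],None,fx=5,fy=5)},'t3.png')
```

```text
[563.05777928 -77.26786599  39.06221521] 72.53829091181723 [ 0.06855152  0.02780545 -0.4822054 ]
wrist (array([560.7, -20.1]), np.float64(112.6), 726)
side (array([550.8, -15.6]), np.float64(93.4), 26)
top (array([529.9, -42.2]), np.float64(43.6), 15)
```

View pics/w3.png

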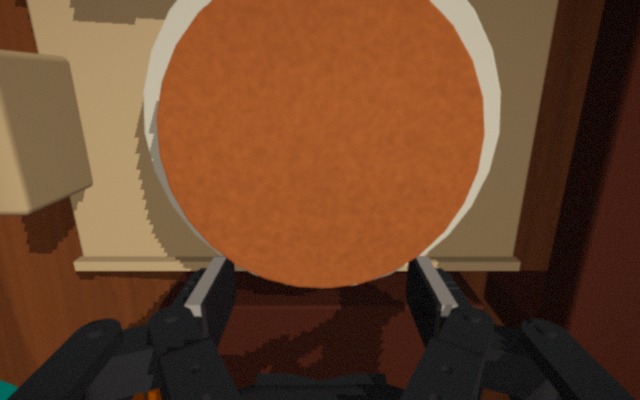

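Run:
```python
from h import *
d=get('wrist')
hh=cv2.cvtColor(d['color'],cv2.COLOR_RGB2HSV);print(hh[60,166],hh[140,155],hh[100,492],hh[60,110],hh[60,520])
m=masks(d)['terra']; w=(hh[...,1]<60)&(hh[...,2]>110)
L=[];R=[]
for v in range(2,235):
    t=np.where(m[v])[0]
    a=t.min()-1
    while a>0 and t.min()-a<60 and w[v,a-2:a+1].any(): a-=1
    b=t.max()+1
    while b<639 and w[v,b:b+3].any(): b+=1
    if t.min()-a>5:L.append((a,v))
    if b-t.max()>5:R.append((b,v))
print(L[::25],R[::25])
P=np.array([ray(d,p,40)[:2] for p in L+R]);A=np.c_[2*P,np.ones(len(P))]
for _ in range(5):
    s=np.linalg.lstsq(A,(P**2).sum(1),rcond=None)[0];r=np.sqrt(s[2]+s[:2]@s[:2]);e=abs(np.linalg.norm(P-s[:2],axis=1)-r);k=e<max(1,np.percentile(e,90));P,A=P[k],A[k]
print(s[:2],2*r,len(P))
```

```text
[ 18  53 189] [ 18  53 135] [ 20  44 195] [ 17  99 177] [ 17 107 121]
[(np.int64(171), 2), (np.int64(159), 27), (np.int64(149), 52), (np.int64(144), 77), (np.int64(142), 102), (np.int64(144), 133), (np.int64(154), 169)] [(np.int64(471), 2), (np.int64(483), 27), (np.int64(493), 52), (np.int64(498), 77), (np.int64(500), 102), (np.int64(499), 127), (np.int64(493), 152), (np.int64(484), 177), (np.int64(472), 202), (np.int64(452), 227)]
[561.00481884 -17.69496169] 138.16950551681057 398
```

>>> {"fn": "move_arm", "kwargs": {"targets": "0.7 0.15 0 0 0 0 0;0.7 0.1 0 0 0 0 0;0.7 0.1 0 0 0 0 0;0.7 0 0 0 0 0 0;0.7 -0.3 0 0 0 0 0"}}

```text
clock: 10.17
eef_pos: [563.4, -76.9, 39.3]
tool_rot: [-3.141, -0.001, 1.626]
force: [0.9, 0.4, 0.1]
width: 72.6
gripper_force: 0.0
```

>>> {"fn": "move_arm", "kwargs": {"targets": "0.7 -1.5 0 0 0 0 0;0.7 -2.5 0 0 0 0 0;0.7 -2.5 0 -1 0 0 0;0.7 -2 0 -3 0 0 0;0.7 0 0 -4 0 0 0"}}

```text
clock: 10.58
eef_pos: [565.6, -168.1, 118.5]
tool_rot: [-3.137, 0.003, 1.619]
force: [0.5, -0.1, 0.6]
width: 72.7
gripper_force: 0.0
```

>>> {"fn": "move_arm", "kwargs": {"targets": "0.7 -3 0 -2 0 0 0;0.7 -3 0 0 0 0 0;0.7 -3 0 0 0 0 0;0.7 0 0 0 0 0 0;0.7 0 0 0 0 0 0"}}

```text
clock: 11.0
eef_pos: [572.2, -254.8, 139.5]
tool_rot: [-3.142, 0.001, 1.621]
force: [0.3, 0.5, -1.4]
width: 72.6
gripper_force: 0.0
```

Run:
```python
from h import *
s=read_state();print(s['eef_pos'],s['tool_rot'])
for n in('top','side','wrist'):
    d=get(n);save(d,n+'4.png');m=masks(d)
    try: print(n,circ(d,roi(d,m['terra'],(560,-18),56,75),56))
    except Exception as e: print(n,e)
    q=roi(d,m['plate']|m['terra'],(560,-18),40,82)
    try: print('plate',circ(d,q,40))
    except Exception as e: print(n,e)
d=get('top')['color'];e=get('side')['color']
save({'color':np.hstack([cv2.resize(d[120:240,240:400],None,fx=2.5,fy=2.5),cv2.resize(e[120:300,260:420],(267,300))])},'c4.png')
```

```text
[ 572.19913894 -254.84564725  139.53688709] [-3.14155855e+00  7.82361693e-04  1.62138369e+00]
top (array([561.4, -18.9]), np.float64(104.5), 29)
plate (array([516.6, -25.5]), np.float64(82.1), 29)
side (array([557.7, -19.6]), np.float64(111.3), 98)
plate (array([558.6, -19. ]), np.float64(137.4), 112)
wrist max() iterable argument is empty
wrist max() iterable argument is empty
```

View pics/c4.png

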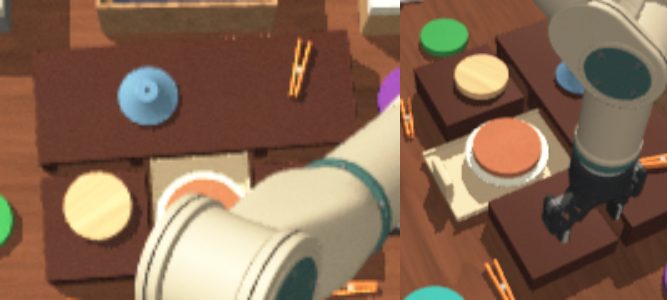

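Side view: terracotta and plate are concentric within ~1 mm. Now go over to the far side of the cedar disc.

>>> {"fn": "move_arm", "kwargs": {"targets": "0.4 3.8 0.2 0 0 0 0;0.4 3.8 0.2 0 0 0 0;0.4 3.8 0.2 0 0 0 0;0.4 3.8 0.2 0 0 0 0;0.4 3.8 0.2 0 0 0 0"}}

```text
clock: 11.67
eef_pos: [572.2, -59.2, 139.3]
tool_rot: [-3.141, -0.001, 1.626]
force: [-0.8, -0.4, 0.5]
width: 59.9
gripper_force: 0.0
```

>>> {"fn": "move_arm", "kwargs": {"targets": "0.4 3.8 0.2 0 0 0 0;0.4 3.8 0.2 0 0 0 0;0.4 3.8 0.2 0 0 0 0;0.4 3.8 0.2 0 0 0 0;0.4 3.8 0.2 0 0 0 0"}}

```text
clock: 12.08
eef_pos: [571.4, 131.2, 139.3]
tool_rot: [-3.141, -0.001, 1.627]
force: [0.7, 0.2, 0.1]
width: 59.7
gripper_force: 0.0
```

>>> {"fn": "move_arm", "kwargs": {"targets": "0.4 3.8 0.2 0 0 0 0;0.4 3.8 0.2 0 0 0 0;0.4 0 0 0 0 0 0;0.4 0 0 0 0 0 0;0.4 0 0 0 0 0 0"}}

```text
clock: 12.5
eef_pos: [571.5, 204.5, 139.2]
tool_rot: [-3.141, 0.001, 1.627]
force: [-0.0, -0.3, -0.4]
width: 60.0
gripper_force: 0.0
```

Run:
```python
from h import *
s=read_state();p=s['eef_pos'];print(p,s['tool_rot'],s['width'])
a=s['tool_rot'][2]-np.pi/2;ex=np.array([np.cos(a),np.sin(a)]);ey=np.array([-ex[1],ex[0]])
for n in('top','side'):
    d=get(n);save(d,n+'5.png');m=masks(d)
    for k,c,z in(('terra',(560,-18),56),('cedar',(576,131),74)):
        try: r=circ(d,roi(d,m[k],c,z,70),z);print(n,k,r,(r[0]-p[:2])@ey,(r[0]-p[:2])@ex)
        except Exception as e: print(n,k,e)
    print('plate',circ(d,roi(d,m['plate']|m['terra'],(560,-18),40,82),40))
```

```text
[571.53894723 204.54291451 139.21175736] [-3.14111801e+00  6.30733952e-04  1.62676819e+00] 60.01987202834062
top terra (array([558.7, -18.6]), np.float64(109.6), 87) -222.0752245954773 -25.302045031071522
top cedar (array([577.3, 132.1]), np.float64(93.5), 75) -72.65175627027445 1.6993829620382745
plate (array([560.5, -17.1]), np.float64(135.2), 96)
side terra (array([558. , -19.5]), np.float64(111.1), 101) -222.93465533317337 -26.051297196302446
side cedar (array([575.3, 130.6]), np.float64(92.6), 61) -74.03752196622911 -0.3813989669286372
plate (array([558.7, -19.4]), np.float64(136.4), 113)
```

>>> {"fn": "move_arm", "kwargs": {"targets": "0.4 0 0.07 2.5 0 0 0;0.4 0 0 2.5 0 0 0;0.4 0 0 2.0 0 0 0;0.4 0 0 1.0 0 0 0;0.4 0 0 0.3 0 0 0"}}

```text
clock: 13.02
eef_pos: [571.9, 202.5, 54.8]
tool_rot: [-3.139, 0.001, 1.623]
force: [0.3, -0.7, 0.4]
width: 59.7
gripper_force: 0.0
```

>>> {"fn": "move_arm", "kwargs": {"targets": "0.4 -0.6 0 0 0 0 0;0.4 -0.6 0 0 0 0 0;0.4 -0.5 0 0 0 0 0;0.4 -0.5 0 0 0 0 0;0.4 -0.3 0 0 0 0 0"}}

```text
clock: 13.43
eef_pos: [574.8, 178.2, 57.3]
tool_rot: [3.14, -0.0, 1.624]
force: [-0.3, 0.0, 0.9]
width: 60.2
gripper_force: 0.5
```

>>> {"fn": "move_arm", "kwargs": {"targets": "0.4 -0.5 -0.08 0 0 0 0;0.4 -0.8 -0.13 0 0 0 0;0.4 -0.9 -0.15 0 0 0 0;0.4 -0.9 -0.15 0 0 0 0;0.4 -0.9 -0.15 0 0 0 0"}}

```text
clock: 13.85
eef_pos: [569.8, 138.1, 56.6]
tool_rot: [3.141, -0.0, 1.625]
force: [-0.6, 2.5, 1.6]
width: 59.7
gripper_force: 1.6
```

Run:
```python
from h import *
s=read_state();p=s['eef_pos'];print(p,s['tool_rot'],s['width'],s['force'])
a=s['tool_rot'][2]-np.pi/2;ex=np.array([np.cos(a),np.sin(a)]);ey=np.array([-ex[1],ex[0]])
for n in('top','side'):
    d=get(n);m=masks(d)
    r=circ(d,roi(d,m['cedar'],(571,90),74,60),74);print(n,r,(r[0]-p[:2])@ey,(r[0]-p[:2])@ex)
```

```text
[569.82249615 138.08403955  56.61111485] [ 3.14119421e+00 -2.62818048e-04  1.62505765e+00] 59.70943698944918 [-0.62798765  2.54175003  1.63735077]
top (array([573.4,  91.6]), np.float64(94.6), 47) -46.60964990797026 1.051190789676585
side (array([570.5,  86.9]), np.float64(93.4), 37) -51.14545190439298 -2.0994441065383738
```

>>> {"fn": "move_arm", "kwargs": {"targets": "0.4 -0.9 -0.16 0 0 0 0;0.4 -0.9 -0.16 0 0 0 0;0.4 -0.9 -0.16 0 0 0 0;0.4 -0.9 -0.16 0 0 0 0;0.4 -0.9 -0.16 0 0 0 0"}}

```text
clock: 14.37
eef_pos: [563.9, 92.3, 56.3]
tool_rot: [-3.141, 0.0, 1.625]
force: [-0.5, 1.3, 1.1]
width: 59.6
gripper_force: 0.8
```

>>> {"fn": "move_arm", "kwargs": {"targets": "0.4 -0.9 -0.16 0 0 0 0;0.4 -0.9 -0.16 0 0 0 0;0.4 -0.9 -0.16 0 0 0 0;0.4 -0.8 -0.15 0 0 0 0;0.4 -0.6 -0.12 0 0 0 0"}}

```text
clock: 14.78
eef_pos: [558.8, 50.8, 56.4]
tool_rot: [-3.141, 0.0, 1.624]
force: [0.3, 0.3, -0.2]
width: 59.6
gripper_force: 0.3
```

>>> {"fn": "move_arm", "kwargs": {"targets": "0.4 -0.4 -0.08 0 0 0 0;0.4 -0.3 -0.05 0 0 0 0;0.4 0 0 0 0 0 0"}}

```text
clock: 15.03
eef_pos: [558.0, 44.4, 56.4]
tool_rot: [-3.141, 0.0, 1.624]
force: [-0.7, 0.3, 0.1]
width: 59.9
gripper_force: 0.0
```

Run:
```python
from h import *
s=read_state();p=s['eef_pos'];print(p,s['tool_rot'],s['width'],s['force'])
a=s['tool_rot'][2]-np.pi/2;ex=np.array([np.cos(a),np.sin(a)]);ey=np.array([-ex[1],ex[0]])
print('tool est cedar',p[:2]-48.5*ey)
for n in('top','side'):
    d=get(n);m=masks(d)
    for k,z in(('cedar',72),('terra',56)):
      try:
        mm=m[k] if k=='cedar' else m['terra']|m['cedar']
        r=circ(d,roi(d,mm,(560,-15),z,70 if k=='terra' else 56),z);print(n,k,r,(r[0]-p[:2])@ey,(r[0]-p[:2])@ex)
      except Exception as e: print(e)
    print('plate',circ(d,roi(d,m['plate']|m['terra']|m['cedar'],(560,-18),40,76),40))
    save({'color':cv2.resize(d['color'][140:250,250:390],None,fx=3,fy=3)},n+'6.png')
x=np.hstack([cv2.imread('pics/top6.png'),cv2.imread('pics/side6.png')]);cv2.imwrite('pics/c6.png',cv2.resize(x,(800,314)))
```

```text
[557.97525936  44.40316668  56.37354903] [-3.14146101e+00  2.79465440e-04  1.62435786e+00] 59.9165383111321 [-0.65382011  0.2529      0.05849464]
tool est cedar [560.57175203  -4.02728063]
top cedar (array([560.5,  -3.5]), np.float64(93.8), 46) -47.96963422374174 -0.04342067170390064
top terra (array([558.8, -20.6]), np.float64(109.1), 59) -64.95410043632387 -2.6564471686335405
plate (array([559.6, -18.2]), np.float64(150.6), 74)
side cedar (array([561.4,  -4.9]), np.float64(90.6), 37) -49.41580885521619 0.7803383557305237
side terra (array([558.6, -15.8]), np.float64(115.4), 50) -60.15027681610407 -2.5991878827637667
plate (array([560. , -18.3]), np.float64(132.8), 126)
```

View pics/c6.png

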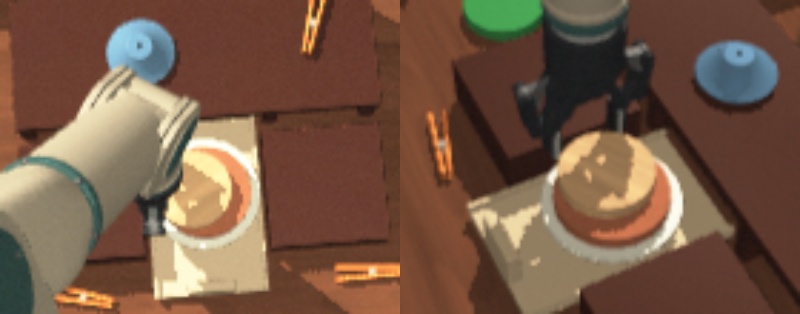

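The cedar disc is ~14 mm short and lies flat on the terracotta, which has stayed centred. Finish the push.

>>> {"fn": "move_arm", "kwargs": {"targets": "0.4 -0.4 -0.05 0 0 0 0;0.4 -0.4 -0.05 0 0 0 0;0.4 -0.3 -0.03 0 0 0 0;0.4 -0.2 -0.02 0 0 0 0;0.4 -0.1 0 0 0 0 0"}}

```text
clock: 15.55
eef_pos: [557.2, 30.5, 56.4]
tool_rot: [-3.141, 0.0, 1.624]
force: [-1.0, 1.2, 0.4]
width: 59.8
gripper_force: 0.2
```

>>> {"fn": "move_arm", "kwargs": {"targets": "0.4 0 0 0 0 0 0;0.4 0 0 0 0 0 0"}}

```text
clock: 15.72
eef_pos: [557.3, 31.0, 56.3]
tool_rot: [-3.141, 0.0, 1.625]
force: [0.0, 0.1, -0.2]
width: 59.5
gripper_force: 0.0
```

Run:
```python
from h import *
s=read_state();p=s['eef_pos'];print(p,s['force'])
a=s['tool_rot'][2]-np.pi/2;ex=np.array([np.cos(a),np.sin(a)]);ey=np.array([-ex[1],ex[0]])
print('tool est cedar',p[:2]-48.5*ey)
for n in('top','side'):
    d=get(n);m=masks(d)
    r=circ(d,roi(d,m['cedar'],(560,-18),72,56),72);print(n,r)
```

```text
[557.30981806  30.96970401  56.33759287] [ 0.0052737   0.07052567 -0.18519216]
tool est cedar [559.9350003  -17.45919664]
top (array([560.3, -16.5]), np.float64(95.2), 54)
side (array([559.8, -17. ]), np.float64(93.1), 35)
```

Good to ~1–2 mm. Back off and verify.

>>> {"fn": "move_arm", "kwargs": {"targets": "0.4 0.3 0 0 0 0 0;0.4 1.5 0 0 0 0 0;0.4 3 0 0 0 0 0;0.4 3 0 -1 0 0 0;0.4 3 0 -3 0 0 0"}}

```text
clock: 16.23
eef_pos: [548.5, 139.7, 93.1]
tool_rot: [-3.134, 0.001, 1.625]
force: [0.4, 0.9, 0.5]
width: 59.9
gripper_force: 0.0
```

>>> {"fn": "move_arm", "kwargs": {"targets": "0.4 3 0 -4 0 0 0;0.4 4 0 0 0 0 0;0.4 4 0 0 0 0 0;0.4 0 0 0 0 0 0;0.4 0 0 0 0 0 0"}}

```text
clock: 16.65
eef_pos: [544.5, 247.5, 128.7]
tool_rot: [-3.141, -0.001, 1.632]
force: [1.0, -0.9, -0.3]
width: 59.7
gripper_force: 0.0
```

Run:
```python
from h import *
for n in('top','side'):
    d=get(n);m=masks(d)
    print(n,'cedar',circ(d,roi(d,m['cedar'],(560,-18),72,54),72))
    print('terra',circ(d,roi(d,m['terra']|m['cedar'],(560,-18),56,64),56))
    print('plate',circ(d,roi(d,m['plate']|m['terra']|m['cedar'],(560,-18),40,76),40))
    save({'color':cv2.resize(d['color'][140:250,250:390],None,fx=3,fy=3)},n+'7.png')
x=np.hstack([cv2.imread('pics/top7.png'),cv2.imread('pics/side7.png')]);cv2.imwrite('pics/c7.png',cv2.resize(x,(800,314)))
print(read_state()['clock'])
```

```text
top cedar (array([560. , -16.9]), np.float64(94.8), 65)
terra (array([559.9, -18.5]), np.float64(111.1), 82)
plate (array([559.8, -17.9]), np.float64(151.0), 84)
side cedar (array([558.8, -17.5]), np.float64(93.8), 84)
terra (array([563.9, -10.3]), np.float64(101.9), 55)
plate (array([558.9, -18.1]), np.float64(138.2), 103)
16.75
```

View pics/c7.png

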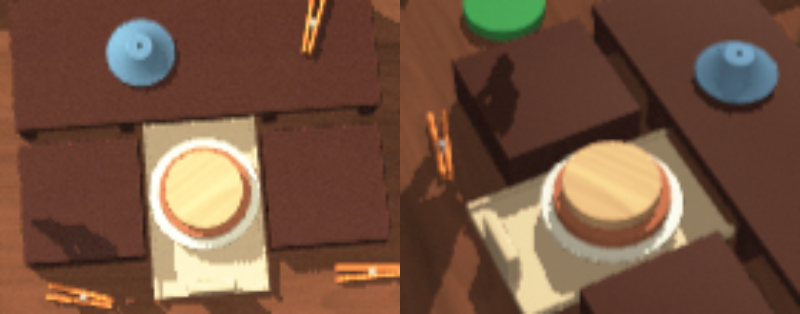

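Both discs are concentric with the plate at crop (203,192), flat, with the arm clear. I hand in.

```bash
python3 -c "
from cell import order
print(order.finish_job())"
```

```text
the job is handed in; nothing more can be done
None
```

The tray is fully out against its stop, and the terracotta and cedar discs lie flat on the plate, each within about 2 mm of its centre in the last camera measurements. I handed the job in at about 17 s; the hand-in call returned no verdict.

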